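Last lens onto the sloping pile

ROBOT

A 7-joint arm with a two-finger parallel gripper is mounted at the origin on a cart in front of the work surface, level with it; the furniture and walls round the work are solid. World frame = base frame: x ahead of the robot, y to its left, z up, the work surface at z = 0. Lengths are in m, angles in rad, forces in N, time in s.
With the tool pointing down it reaches from about 0.4 to 0.85 m from the base axis. Payload 10.4 kg.
Tool frame: the origin (TCP) lies at the very end of the fingers, on their centre line; the grasp point (between the pads) lies r.pinch_z behind it (r.pinch_z is the distance from the TCP to the grasp point, in m); z points along the fingers, x is the direction in which the jaws open and shut, and the axes are right-handed (so a half turn about z gives the same grasp; the last joint's range is limited). The gripper opens to 87 mm and grips with 3 to 60 N. Pads are 19 mm wide; open, the fingers measure 117 mm over their backs; the gripper's body (75 mm by 190 mm) begins 51 mm behind the grasp point.
Start: joints at [-1.341, 0.332, -0.065, 1.46, 0.022, 1.35, -0.088], TCP at [0.156, 0.605, 0.223] pointing down, gripper open.
Joint ranges: [-2.6, 2.6], [-0.5, 2.12], [-1.47, 1.34], [0.16, 2.42], [-1.27, 4.41], [0.06, 2.06], [-2.6, 2.6]. Speed limits (rad/s): [2.22, 2.22, 2.79, 2.79, 3.14, 3.14, 3.14].

INTERFACE

Orientations are given as a unit quaternion [x, y, z, w].
In Python, from bench import r gives the robot as it stands.
- The arm moves only by the tool carry_out, never from a script. Its argument "increments" is text: rows parted by semicolons, each of 7 numbers parted by spaces: the turn, a rotation vector about the tool's x, y, z in degrees, then the shift along the tool's x, y, z in m, then the finger opening in m, from 0 to 0.087. A call has exactly 5 rows; each row is the pose to reach, as a shift and turn from the pose measured when the call began, along the tool's axes at that moment; what a row does not reach only later rows make up. A row lasts 1/8 s, in which the tool goes at most 62.5 mm and 10.7 degrees, less where a joint would pass 70% of its speed; a pose out of reach is approached as far as the arm can. A call with a gripper value outside its range is refused whole. The fingers move at their own pace and stop on an object; "squeeze" is the grip in N (left out, the last holds). Time passes only in rows, so rows that repeat a pose let the fingers close, or fill a call up. It gives the time, the measured TCP pose, the force and the opening at its end, in the units of the state.
- r.read_state(): the state, without advancing time (a new reading comes with each control period).
- r.camera(name): name is "side" or "top"; returns (picture, depth): 384x512x3 uint8, blue, green, red; 384x512 float32, m along the optical axis (not along the pixel's ray), 0 where there is no reading.
- r.camera_model(name): a dict with "K" (3x3 intrinsics, pixels), "k1" (the pictures are not rectified: a ray, as slopes to the right and down, at radius r is drawn at 1 + k1 r^2 times it, then the intrinsics apply), "extrinsics" (4x4, takes a point from camera to world coordinates). Camera axes: x right, y down, z forward; pixel columns grow to the right and rows downward; lengths in m; the calibration is good to about 2 mm. A picture is of the moment at which its call begins. camera_model takes no time and is no camera call.
- r.close_job(): hands the job in, once; it reports no verdict.
The state is a dict: "time": time; "joint_positions": joint angles; "joint_vel": joint speeds; "joint_torque": joint torques, N m; "ee_pos": TCP position; "eef_rot": TCP orientation; "ft_force": force on the tool from outside, world axes, zero at the start; "torque": the same for the moment, N m; "width": finger opening in m.
Only numpy, scipy, OpenCV 4.12 (cv2) and the standard library are available. Lean on these libraries where they do the work, as an engineer would, in place of code of your own. Each camera call takes 0.05 s, during which the arm holds its last target.

TASK

Pick up the brown lens blank by the black holding block on its back and lay it on top of the pile of lens blanks in the blue sloping magazine, flat on the pile and centred over it, with its yellow axis line pointing at the red pointer. How high the pile stands is not known, so lower the lens square to the slope and gently until you feel it touch, and only then let go and draw back. Leave the other things on the table where they are.

Things in the scene. Friction and masses are not known exactly. Their poses are not given: they have to be found in the camera images.
- lens_block (a point): Centre of the black holding block of the loose lens blank: 36 mm long (x), 24 mm wide (y, the side to grip across), 28 mm high (z), so it reaches 14 mm below and above this point. It stands on the middle of the disc; z points out of the disc through the block, +x along the yellow axis line.
- lens: The loose lens blank: a brown disc 70 mm across, 9 mm thick, lying flat at the start, with the block on top (37 mm high in all, roughly 0.1 to 0.2 kg). Origin: centre of its flat underside, 23 mm below lens_block; axes as lens_block. The yellow axis line runs from the block to the rim on one side only, at +x.
- lens_mark (a point): Outer end of the yellow axis line, on the upper rim of the disc, 35 mm from its centre along lens x, 14 mm below lens_block.
- magazine: Blue block of the fixed lens magazine on a grey stand. Origin: centre of its sloping top face (the deck, 124 x 112 mm), 85 mm above the table; z points out of the deck, leaning 0.44 rad (25 degrees) from vertical, to the left and somewhat towards the robot; x points up the slope; y is level. The axis of the pile of lens blanks is this z axis.
- pile_mid (a point): Fixed point on the pile's axis, 28 mm above the deck, axes as the magazine; NOT the pile's top. The pile (flat round blanks, 70 mm across) stands partly sunk in a well on a stiff spring (gives 1 mm per 2.5 N, 8 mm at most); its flat top, parallel to the deck, is anywhere from 16 to 40 mm above the deck.
- posts_mid (a point): Point half-way between the tops of the two steel stop posts at the pile's lower side (x = -36 mm in the magazine's frame, 56 mm above the deck). The posts are 7 mm thick, square to the deck, 21 mm to either side (y) of this point; a lens centred on the pile has 3 mm of play to them, and they keep it from sliding down.
- pointer_tip (a point): Tip of the red pointer on the deck, 41 mm from the pile's axis, 18 mm above the deck, up to 0.35 rad to either side of straight up the slope. Its x axis points from the pile's axis outwards through the pointer: the yellow line shall point the same way. The pointer is stiff and stays where it is.
- dispenser_c (a point): black pump dispenser, 53x60x129 mm, standing; point at its centre, 60 mm up. A bystander, to be left alone.
- tape_roll_c (a point): roll of beige tape lying flat, 96 mm across, 24 mm high; point at its centre. A bystander, to be left alone.
- pin_driver_c (a point): small red screwdriver lying near the table's front edge, 112 mm long, 13 mm thick; point at its centre. A bystander, to be left alone.
- pliers_c (a point): red-handled pliers lying flat, 156x51x12 mm; point at its centre. A bystander, to be left alone.
There are look-alikes about, which are no part of the job. Of the things that look like the lens, take the one that is farthest from the robot's base at the start.

How it is judged:
On the way:
1. the lens, still held by the fingers, touches down flat on the pile (contact force between the fingers and lens above 0.5 N and contact force between lens and magazine above 0.4 N and x of lens_block in the frame of magazine between -0.01 and 0.01 m and y of lens_block in the frame of magazine between -0.01 and 0.01 m and angle between the z axis of lens_block and the z axis of magazine, either way round below 0.12 rad), for 0.15 s.
At the end, for the whole second after the job is handed in: The lens lies at rest on the pile, flat (block upwards, within 4.5 degrees), its centre within 7 mm of the pile's axis along and across the slope, its yellow line pointing at the red pointer within 9 degrees (x of lens_block in the frame of magazine between -0.007 and 0.007 m and y of lens_block in the frame of magazine between -0.007 and 0.007 m and angle between the z axis of lens_block and the z axis of magazine, either way round below 0.08 rad and angle between the x axis of lens_block and the x axis of pointer_tip, either way round below 0.16 rad and distance between lens_mark and pointer_tip below 0.05 m and angle between lens's own z axis and vertical below 0.6 rad and contact force between lens and magazine above 0.3 N and linear speed of lens below 0.01 m/s and angular speed of lens below 0.1 rad/s); the robot touches nothing.
It fails at once if the lens is pressed on the magazine or pile with more than 40 N (contact force between lens and magazine above 40 N).
It fails at once if a bystander (dispenser, tape roll, screwdriver, pliers) is moved more than 20 mm (distance of any of dispenser_c, tape_roll_c, pin_driver_c, pliers_c from where it was at the start of the episode above 0.02 m).
It also fails if it takes over 38 s, if anything falls off the work surface, if the arm or the gripper's body presses on something with over 40 N, if the wrist force passes 120 N, or if a joint passes its speed limit or range.

## Working session

There is one attempt and no reset: what is moved stays moved. The work goes in short steps, Python scripts to look and compute and a tool call to move; the robot and the scene stay as the last step left them, time stands still between calls to the robot, and variables do not carry over. Pictures are saved under pics/ and viewed, and the job is handed in when it is done.

Besides the shell and the picture viewer there is one more tool, called after "Emit:" by a JSON object that holds its "method" and its "body", one argument or row to a line. carry_out: Moves the arm, as the interface text tells. Its arguments: {"type":"object","properties":{"increments":{"type":"string"},"squeeze":{"type":"number"}},"required":["increments"]}

```bash
ls; mkdir -p pics; python3 - <<'E'
from bench import r
import cv2,numpy as np
s=r.read_state()
for k,v in s.items(): print(k,np.round(v,4))
print(r.pinch_z)
for n in("side","top"):
    p,d=r.camera(n); cv2.imwrite(f"pics/{n}0.png",p); np.savez(f"{n}0.npz",p=p,d=d)
    m=r.camera_model(n); print(n,m)
E
```

```text
pics
time 0.0
joint_positions [-1.3406  0.3329 -0.0647  1.461   0.0216  1.3499 -0.0885]
joint_vel [-0.001  -0.0013  0.001   0.0008  0.0003  0.0009 -0.0017]
joint_torque [-1.10000e-03 -6.23252e+01  2.37000e-02 -3.89908e+01 -6.16000e-02
  3.96000e-02  1.00000e-04]
ee_pos [0.1562 0.6047 0.2217]
eef_rot [ 7.906e-01  6.123e-01 -5.000e-04  5.000e-04]
ft_force [-0.6492 -0.6964  0.1848]
torque [-0.0049 -0.0259 -0.0455]
width 0.0868
0.0187
side {'K': array([[473.42331957,   0.        , 256.61701999],
       [  0.        , 473.42331957, 189.27344659],
       [  0.        ,   0.        ,   1.        ]]), 'k1': 0.06543561919364617, 'extrinsics': array([[ 0.93307293, -0.25097497,  0.25765573,  0.25437118],
       [-0.35928939, -0.61665683,  0.70046091, -0.620595  ],
       [-0.01691299, -0.74615408, -0.66555844,  0.8322135 ],
       [ 0.        ,  0.        ,  0.        ,  1.        ]])}
top {'K': array([[410.69304165,   0.        , 252.98172902],
       [  0.        , 410.69304165, 194.34518228],
       [  0.        ,   0.        ,   1.        ]]), 'k1': -0.1263014160301599, 'extrinsics': array([[-0.00572961, -0.98965849,  0.14332913,  0.38516924],
       [-0.99992806,  0.00718056,  0.00960796,  0.1556301 ],
       [-0.01053778, -0.14326377, -0.98962844,  1.14105951],
       [ 0.        ,  0.        ,  0.        ,  1.        ]])}
```

View pics/side0.png

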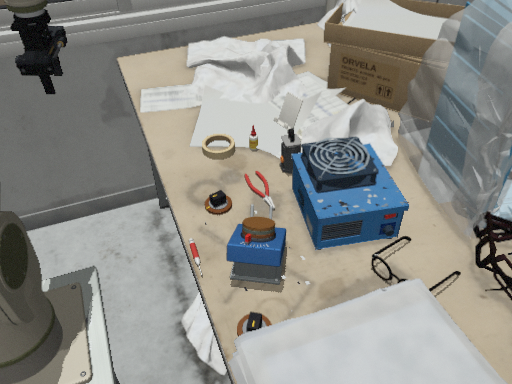

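View pics/top0.png

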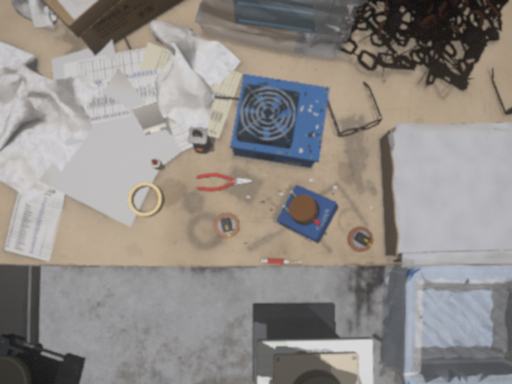

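The side view shows the magazine near (257,240), lens candidates at (218,202) and (254,323). The top view shows the magazine near (307,210) and candidates at (227,225) and (360,239). Next I'll zoom in and deproject.

```bash
cat > h.py <<'E'
import cv2,numpy as np
from bench import r
def load(n,i=0):
    z=np.load(f"{n}{i}.npz"); return z['p'],z['d']
def snap(n,i):
    p,d=r.camera(n); np.savez(f"{n}{i}.npz",p=p,d=d); cv2.imwrite(f"pics/{n}{i}.png",p); return p,d
def cloud(n,d):
    m=r.camera_model(n);H,W=d.shape
    u,v=np.meshgrid(np.arange(W),np.arange(H))
    x=cv2.undistortPoints(np.stack([u,v],-1).reshape(-1,1,2).astype(float),m['K'],np.array([m['k1'],0,0,0.])).reshape(H,W,2)
    P=np.dstack([x*d[...,None],d]); E=m['extrinsics']
    return P@E[:3,:3].T+E[:3,3]
def ray(n,uv):
    m=r.camera_model(n)
    x=cv2.undistortPoints(np.array(uv,float).reshape(-1,1,2),m['K'],np.array([m['k1'],0,0,0.])).reshape(-1,2)
    E=m['extrinsics'];D=np.c_[x,np.ones(len(x))]@E[:3,:3].T
    return E[:3,3],D
def onz(n,uv,z):
    c,D=ray(n,uv); return c+D*((z-c[2])/D[:,2])[:,None]
def proj(n,P):
    m=r.camera_model(n);E=np.linalg.inv(m['extrinsics']);P=np.asarray(P,float).reshape(-1,3)
    return cv2.projectPoints(P,cv2.Rodrigues(E[:3,:3])[0],E[:3,3],m['K'],np.array([m['k1'],0,0,0.]))[0].reshape(-1,2)
def crop(p,x0,y0,w,h,s,name):
    c=cv2.resize(p[y0:y0+h,x0:x0+w],None,fx=s,fy=s,interpolation=cv2.INTER_CUBIC); cv2.imwrite("pics/"+name,c)
E
python3 - <<'E'
from h import *
ps,ds=load("side");pt,dt=load("top")
crop(ps,180,170,130,170,4.5*1.0 and 3.5,"s_crop.png")
crop(pt,195,170,190,90,4,"t_crop.png")
Cs=cloud("side",ds);Ct=cloud("top",dt)
for uv in [(218,202),(254,323),(218,195),(257,240),(258,222),(160,280)]: print("s",uv,Cs[uv[1],uv[0]].round(4))
for uv in [(227,225),(360,239),(302,208),(325,225),(250,250),(276,262)]: print("t",uv,Ct[uv[1],uv[0]].round(4))
E
```

```text
s (218, 202) [0.4614 0.2238 0.0221]
s (254, 323) [ 0.4202 -0.1385  0.035 ]
s (218, 195) [0.4665 0.2376 0.0323]
s (257, 240) [0.4819 0.0026 0.0996]
s (258, 222) [0.4991 0.0407 0.1101]
s (160, 280) [ 0.2947  0.6788 -0.7616]
t (227, 225) [0.4623 0.2369 0.0357]
t (360, 239) [ 0.4214 -0.1215  0.0361]
t (302, 208) [0.4983 0.0424 0.1137]
t (325, 225) [ 0.4559 -0.0168  0.1003]
t (250, 250) [3.953e-01 1.758e-01 1.000e-04]
t (276, 262) [0.3621 0.1049 0.0107]
```

View pics/s_crop.png

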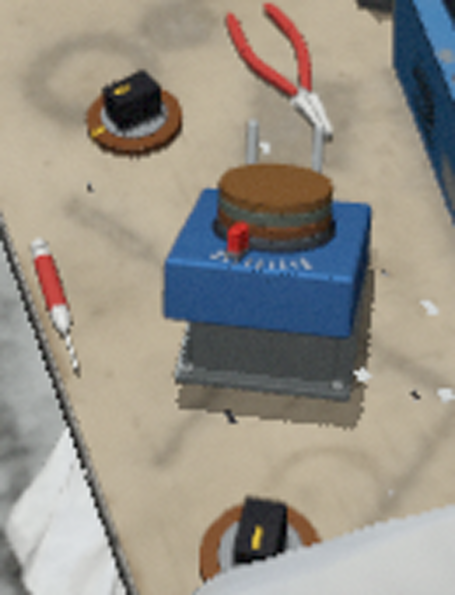

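View pics/t_crop.png

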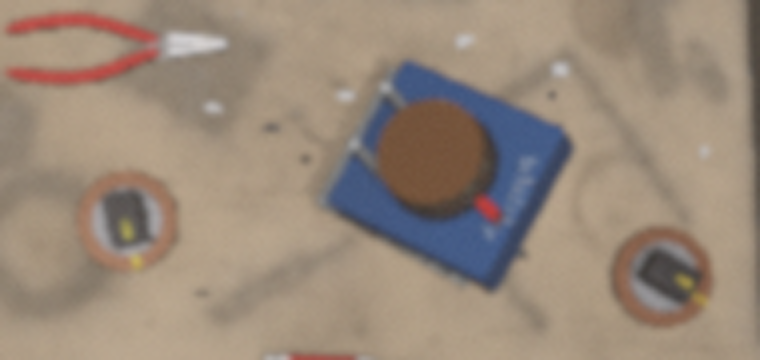

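The side crop and top crop show the wanted lens on the left, about 0.52 m out (the other is 0.44 m). Its yellow line points toward the robot. The red pointer is on the upslope side of the pile, toward the robot. Next step: precise measurement.

```bash
cat > meas.py <<'E'
from h import *
from scipy.optimize import least_squares
def plane(P):
    for _ in range(6):
        c=np.median(P,0) if _==0 else P.mean(0); n=np.linalg.svd(P-c)[2][2]; n*=np.sign(n[2]); e=(P-c)@n
        P=P[abs(e)<max(0.0015,2*np.std(e))] if _<5 else P
    return c,n,np.std(e),len(P)
for n in("side","top"):
    p,d=load(n);C=cloud(n,d);hsv=cv2.cvtColor(p,cv2.COLOR_BGR2HSV).astype(int)
    near=(np.hypot(C[...,0]-.49,C[...,1]-.02)<.11)&(C[...,2]>.045)
    H,S,V=hsv[...,0],hsv[...,1],hsv[...,2]
    blue=near&(H>100)&(H<125)&(S>110)
    # deck only: keep pts near plane inclined
    c,nn,s,k=plane(C[blue]); print(n,"deck",c.round(4),nn.round(4),"tilt",np.degrees(np.arccos(nn[2])).round(2),"lean az",np.degrees(np.arctan2(nn[1],nn[0])).round(1),s.round(5),k)
    br=near&(H<20)&(S>90)&(C[...,2]>.09); 
    c2,n2,s2,k2=plane(C[br]); print(n,"pile",c2.round(4),n2.round(4),np.degrees(np.arccos(n2[2])).round(2),np.degrees(np.arctan2(n2[1],n2[0])).round(1),s2.round(5),k2,"h above deck",((c2-c)@nn).round(4))
    for nm,cx,cy in(("L",.462,.237),("R",.42,-.122)):
        reg=np.hypot(C[...,0]-cx,C[...,1]-cy)<.045
        blk=reg&(C[...,2]>.031); q=C[blk]
        (bc,bs,ba)=cv2.minAreaRect((q[:,:2]*1000).astype(np.float32)); print(n,nm,"block",np.array(bc).round(1),np.array(bs).round(1),round(ba,1),"zmed",np.median(q[:,2]).round(4),blk.sum())
        dis=reg&(C[...,2]>.005)&(C[...,2]<.013)
        q=C[dis]; print("   disc z",np.median(q[:,2]).round(4), "minEncl",[np.round(np.array(x)*1,1) for x in cv2.minEnclosingCircle((q[:,:2]*1000).astype(np.float32))])
        ye=reg&(H>18)&(H<35)&(S>140)&(V>120); print("   yellow",[ (u,v,C[v,u].round(4).tolist()) for v,u in np.argwhere(ye)][:12])
E
python3 meas.py
```

```text
side deck [ 0.4754 -0.0116  0.0924] [0.1314 0.1861 0.9737] tilt 13.17 lean az 54.8 0.00963 1418
side pile [0.4958 0.0324 0.1135] [0.1656 0.3093 0.9364] 20.54 61.8 0.00247 396 h above deck 0.0315
side L block [464.  236.7] [35.8 27.2] 16.0 zmed 0.0343 98
   disc z 0.0074 minEncl [array([462.1, 235.3]), np.float64(35.8)]
   yellow [(np.int64(213), np.int64(195), [0.4543, 0.2399, 0.0346]), (np.int64(214), np.int64(195), [0.4573, 0.242, 0.0318]), (np.int64(215), np.int64(195), [0.459, 0.2382, 0.0345]), (np.int64(216), np.int64(195), [0.462, 0.24, 0.0319]), (np.int64(213), np.int64(196), [0.4533, 0.2368, 0.0342]), (np.int64(214), np.int64(196), [0.4556, 0.2357, 0.0344]), (np.int64(208), np.int64(206), [0.4369, 0.233, 0.009]), (np.int64(209), np.int64(206), [0.4394, 0.2325, 0.0085]), (np.int64(206), np.int64(207), [0.4317, 0.2338, 0.0066]), (np.int64(207), np.int64(207), [0.4338, 0.2316, 0.0078]), (np.int64(208), np.int64(207), [0.437, 0.2348, 0.0038]), (np.int64(209), np.int64(207), [0.4391, 0.2324, 0.0052])]
side R block [ 421.9 -132.5] [38.4 24.1] 58.6 zmed 0.0355 224
   disc z 0.008 mi
[... 532 characters left out ...]
int64(252), np.int64(324), [0.4155, -0.1401, 0.0365]), (np.int64(253), np.int64(324), [0.4171, -0.1414, 0.0375]), (np.int64(252), np.int64(325), [0.4151, -0.1412, 0.035]), (np.int64(253), np.int64(325), [0.417, -0.1415, 0.0343])]
top deck [0.4845 0.0254 0.0908] [0.2105 0.3642 0.9072] tilt 24.88 lean az 60.0 0.00104 526
top pile [0.4987 0.0422 0.1143] [0.2205 0.367  0.9037] 25.35 59.0 0.00126 444 h above deck 0.0304
top L block [464.1 239.4] [35.7 23.7] 14.2 zmed 0.0377 121
   disc z 0.0098 minEncl [array([463.2, 235.9]), np.float64(43.1)]
   yellow []
top R block [ 423.4 -129.1] [38.2 23.9] 57.5 zmed 0.0378 125
   disc z 0.0096 minEncl [array([ 419.2, -123.5]), np.float64(43.5)]
   yellow []
```

```bash
python3 - <<'E'
from h import *
ps,ds=load("side");pt,dt=load("top")
crop(ps,222,196,70,60,10,"s_mag.png")
crop(pt,270,182,75,60,10,"t_mag.png")
E
```

```text
(no output)
```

View pics/s_mag.png

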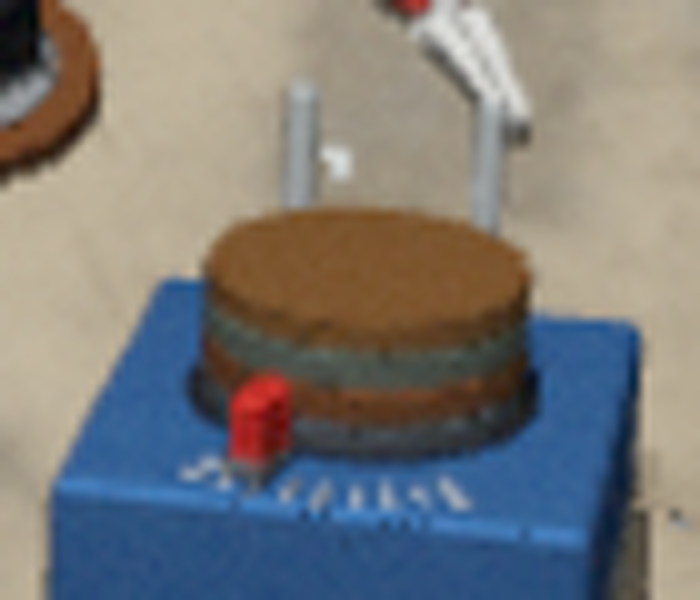

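View pics/t_mag.png

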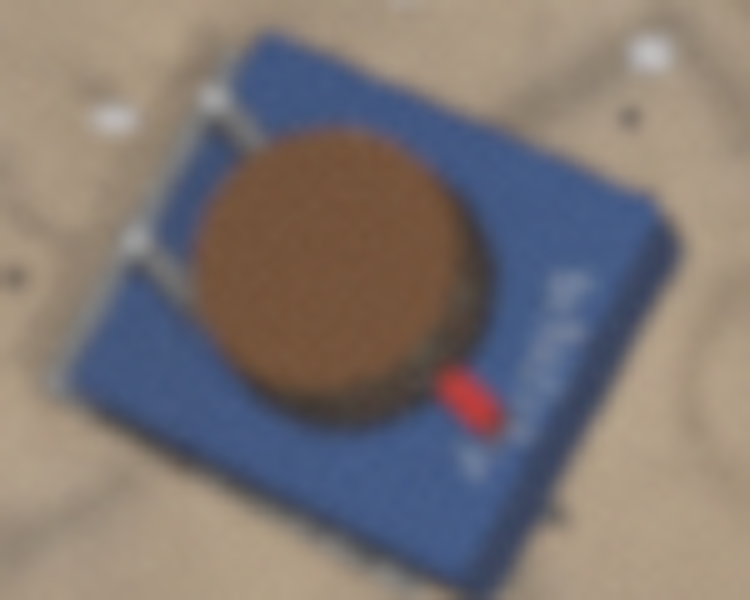

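```bash
cat > fit.py <<'E'
from h import *
from scipy.optimize import least_squares
def cp(a,x0,y0,s=10): a=np.array(a,float); return (a+.5)/s-.5+[x0,y0]
S=cp([(57,490),(590,545),(637,322),(160,283),(303,88),(490,100),(367,278)],222,196)
T=cp([(480,585),(660,205),(265,33),(75,380),(135,238),(213,97),(327,262)],270,182)
def R(yaw,t=.44):
    up=np.array([np.cos(yaw)*np.cos(t),np.sin(yaw)*np.cos(t),np.sin(t)])
    z=np.array([-np.cos(yaw)*np.sin(t),-np.sin(yaw)*np.sin(t),np.cos(t)])
    return np.c_[up,np.cross(z,up),z]
def model(p):
    h=p[3]; M=np.array([[62,-1*-56,0],[62,-56,0],[-62,-56,0],[-62,56,0],[-36,21,56],[-36,-21,56],[0,0,h*1000]])/1000.
    return M
sg=None
def res(p,full=False):
    Rm=R(p[2]); o=np.array([p[0],p[1],.085]); M=model(p).copy(); M[:6,1]*=sg
    W=M@Rm.T+o
    a=proj("side",W+[p[4],p[5],0])-S; b=proj("top",W)-T
    if full: return a,b
    return np.r_[a.ravel(),b.ravel(),np.array(p[4:6])/.002]
if __name__=="__main__":
    for sg in(1,-1):
        f=least_squares(res,[.48,.02,np.radians(-120),.03,0,0],loss='soft_l1'); print(sg,f.cost,f.x.round(4),np.degrees(f.x[2]))
        a,b=res(f.x,True); print(a.round(1).tolist(),b.round(1).tolist())
E
python3 fit.py
```

```text
1 428.8381180863368 [ 5.1240e-01  3.0300e-02 -1.0852e+00  2.3800e-02 -2.0000e-04 -0.0000e+00] -62.17883017359216
[[75.6, -23.6], [-11.7, 1.7], [-55.8, 14.5], [25.3, -9.3], [0.2, -1.3], [-31.5, 7.9], [3.7, -0.8]] [[-2.6, -67.0], [1.1, 9.4], [-0.1, 48.8], [-1.5, -23.1], [0.2, -0.0], [0.5, 28.9], [0.6, -3.1]]
-1 6.267202601412777 [ 4.9350e-01  2.9400e-02 -2.0806e+00  2.7700e-02 -8.0000e-04 -2.5000e-03] -119.20748965783876
[[-1.0, -0.4], [0.8, -0.5], [0.8, -0.3], [-0.6, -0.9], [-0.3, 0.1], [0.1, 0.6], [0.1, -0.1]] [[-1.2, 0.2], [1.3, -0.8], [-0.1, -1.1], [-1.0, 0.9], [0.7, 0.8], [0.8, 0.3], [0.7, 0.0]]
```

```bash
python3 - <<'E'
from h import *; import fit
o=np.array([.4932,.0285,.085]);Rm=fit.R(np.radians(-119.4))
print(Rm.round(4))
for n in("side","top"):
    p,d=load(n);C=cloud(n,d);hsv=cv2.cvtColor(p,cv2.COLOR_BGR2HSV).astype(int)
    L=(C-o)@Rm; H,S,V=[hsv[...,i] for i in range(3)]
    near=(abs(L[...,0])<.07)&(abs(L[...,1])<.06)&(L[...,2]>-.005)
    red=near&((H<6)|(H>172))&(S>150)
    q=L[red]; print(n,red.sum(),q.mean(0).round(4),q.min(0).round(4),q.max(0).round(4), np.degrees(np.arctan2(q[:,1].mean(),q[:,0].mean())))
    for phi in(-20,-15,-10,10,15,20):
        a=np.radians(phi); t=o+Rm@[.041*np.cos(a),.041*np.sin(a),.018]; print(phi,proj(n,t).round(1), end=' ')
    vs,us=np.where(red); print("\nred px",us.min(),us.max(),vs.min(),vs.max(),us.mean(),vs.mean())
    # top pile
    br=near&(H<20)&(S>90)&(L[...,2]>.02)&(L[...,0]>-.05)
    q=L[br]; 
    k=abs(q[:,2]-np.median(q[:,2]))<.003;q=q[k]
    print("pile",np.median(q[:,2]),cv2.minEnclosingCircle((q[:,:2]*1000).astype(np.float32)),q.mean(0))
    A=np.c_[q[:,:2],np.ones(len(q))]; print("slopes",np.linalg.lstsq(A,q[:,2],rcond=None)[0])
E
```

```text
[[-0.4441  0.8712  0.2091]
 [-0.7882 -0.4909  0.3711]
 [ 0.4259  0.      0.9048]]
side 46 [ 0.0476 -0.015   0.0118] [ 0.0244 -0.0238  0.0034] [ 0.055  -0.0102  0.0179] -17.505470801514964
-20 [[248.8 232.9]] -15 [[250.3 233.3]] -10 [[252.  233.6]] 10 [[258.8 234.2]] 15 [[260.6 234.3]] 20 [[262.3 234.2]] 
red px 245 250 233 241 247.5 237.32608695652175
pile 0.028995719885750743 ((0.2699526250362396, 1.795065999031067), 36.22099685668945) [0.00359718 0.00044552 0.02889063]
slopes [-0.01132355 -0.00269133  0.02893256]
top 10 [ 0.0454 -0.0159  0.0199] [ 0.0402 -0.019   0.0173] [ 0.0503 -0.0129  0.0233] -19.32577512997444
-20 [[314.7 219.9]] -15 [[315.7 218.9]] -10 [[316.6 217.8]] 10 [[319.3 212.9]] 15 [[319.6 211.5]] 20 [[319.9 210.2]] 
red px 315 318 220 223 316.5 221.5
pile 0.03269624643820681 ((-1.4263548851013184, -1.5591671466827393), 33.90665817260742) [-0.00057435 -0.00194087  0.03268664]
slopes [-0.00057139 -0.00906548  0.03266872]
```

```bash
cat > plan.py <<'E'
from h import *; import fit
from scipy.spatial.transform import Rotation as Ro
o=np.array([.4932,.0285,.085]);Rm=fit.R(np.radians(-119.4)); PHI=np.radians(-18.5)
def frame(zax,xax):
    z=np.array(zax,float);z/=np.linalg.norm(z);x=np.array(xax,float);x-=z*(x@z);x/=np.linalg.norm(x)
    return np.c_[x,np.cross(z,x),z]
def rel(pos,Rt,fr=(1,)):
    s=r.read_state();p=np.array(s["ee_pos"]);Rc=Ro.from_quat(s["eef_rot"])
    dr=(Rc.inv()*Ro.from_matrix(Rt)).as_rotvec(degrees=True); dp=Rc.inv().apply(np.array(pos)-p)
    for f in fr: print(f,' '.join(f"{v:.1f}" for v in dr*f),' '.join(f"{v:.4f}" for v in dp*f))
    return dr,dp
E
python3 - <<'E'
from plan import *
for n in("side","top"):
    p,d=load(n);C=cloud(n,d)
    for nm,x0,x1,y0,y1 in(("disp",.55,.75,.22,.4),("psu",.5,.85,-.15,.18)):
        k=(C[...,0]>x0)&(C[...,0]<x1)&(C[...,1]>y0)&(C[...,1]<y1)&(C[...,2]>(.06 if nm=="disp" else .05))
        if nm=="psu": k&=np.hypot(C[...,0]-.49,C[...,1]-.03)>.1
        q=C[k]; print(n,nm,np.percentile(q,[1,99],0).round(3).tolist())
    hsv=cv2.cvtColor(p,cv2.COLOR_BGR2HSV).astype(int);H,S,V=[hsv[...,i] for i in range(3)]
    reg=np.hypot(C[...,0]-.4635,C[...,1]-.2375)<.05
    ye=reg&(H>16)&(H<35)&(S>110)&(V>90)
    print(n,"yellow",[(u,v,C[v,u].round(3).tolist()) for v,u in np.argwhere(ye)])
    disc=reg&(C[...,2]>.004)
    vs,us=np.where(disc); print("mask centroid",us.mean(),vs.mean())
pt,_=load("top");ps,_=load("side")
crop(pt,208,208,38,34,16,"t_lens.png");crop(ps,198,184,42,36,14,"s_lens.png")
# rim yellow in top
print(onz("top",[(228.9,235.1)],.009),onz("side",[(207.3,207)],.009))
E
```

```text
side disp [[0.67, 0.271, 0.06], [0.717, 0.331, 0.126]]
side psu [[0.623, -0.036, 0.052], [0.839, 0.177, 0.166]]
side yellow [(np.int64(216), np.int64(194), [0.462, 0.241, 0.034]), (np.int64(213), np.int64(195), [0.454, 0.24, 0.035]), (np.int64(214), np.int64(195), [0.457, 0.242, 0.032]), (np.int64(215), np.int64(195), [0.459, 0.238, 0.034]), (np.int64(216), np.int64(195), [0.462, 0.24, 0.032]), (np.int64(213), np.int64(196), [0.453, 0.237, 0.034]), (np.int64(214), np.int64(196), [0.456, 0.236, 0.034]), (np.int64(215), np.int64(196), [0.458, 0.236, 0.033]), (np.int64(208), np.int64(206), [0.437, 0.233, 0.009]), (np.int64(209), np.int64(206), [0.439, 0.232, 0.008]), (np.int64(206), np.int64(207), [0.432, 0.234, 0.007]), (np.int64(207), np.int64(207), [0.434, 0.232, 0.008]), (np.int64(208), np.int64(207), [0.437, 0.235, 0.004]), (np.int64(209), np.int64(207), [0.439, 0.232, 0.005]), (np.int64(206), np.int64(208), [0.431, 0.23, 0.007]), (np.int64(207), np.int64(208), [0.434, 0.234, 0.002]), (np.int64(206), np.int64(209), [0.43, 0.23, 0.003])]
mask centroid 217.80135440180587 202.2370203160271
top disp [[0.66, 0.221, 0.065], [0.719, 0.337, 0.131]]
top psu [[0.625, -0.026, 0.06], [0.842, 0.179, 0.17]]
top yellow [(np.int64(226), np.int64(227), [0.457, 0.239, 0.037]), (np.int64(228), np.int64(235), [0.436, 0.236, 0.014]), (np.int64(229), np.int64(235), [0.437, 0.233, 0.009]), (np.int64(230), np.int64(235), [0.436, 0.23, 0.01]), (np.int64(228), np.int64(236), [0.434, 0.236, 0.008]), (np.int64(229), np.int64(236), [0.434, 0.233, 0.008])]
mask centroid 226.6484962406015 225.23684210526315
[[0.43627639 0.23354918 0.009     ]] [[0.43424915 0.230078   0.009     ]]
```

View pics/t_lens.png

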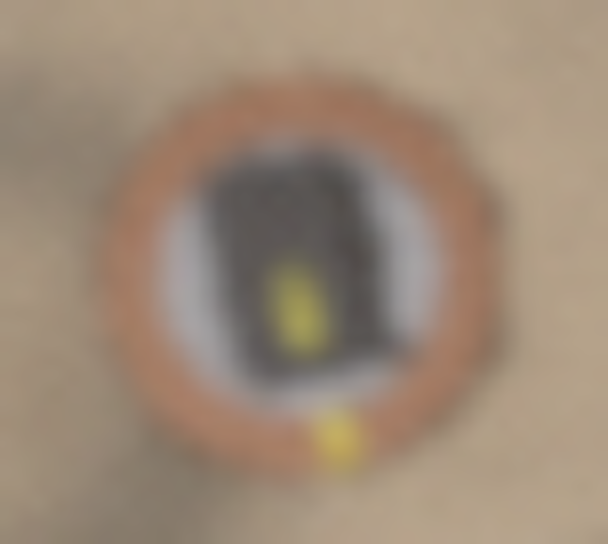

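View pics/s_lens.png

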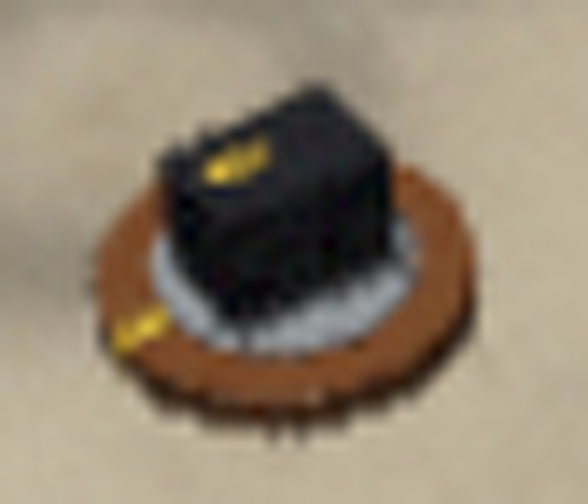

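```bash
python3 - <<'E'
from plan import *
a=onz("top",[(208+300.5/16-.5,208+280.5/16-.5),(208+338.5/16-.5,208+440.5/16-.5)],.009)
b=onz("side",[(198+285.5/14-.5,184+270.5/14-.5),(198+140/14-.5,184+330/14-.5)],.009)
for q in(a,b): print(q.round(4),np.degrees(np.arctan2(*(q[1]-q[0])[[1,0]])))
az=np.radians(194); ly=[-np.sin(az),np.cos(az),0]; print(ly)
Rg=frame([0,0,-1],ly)
rel([.4635,.2372,.15],Rg,(.1,.2,.4,.6,.8,1))
E
```

```text
[[0.4641 0.2408 0.009 ]
 [0.4365 0.2342 0.009 ]] -166.53269731819563
[[0.4636 0.2347 0.009 ]
 [0.4346 0.2296 0.009 ]] -170.1570752380413
[np.float64(0.2419218955996675), np.float64(-0.9702957262759965), 0]
0.1 0.0 0.0 15.2 -0.0279 0.0389 0.0072
0.2 0.0 0.0 30.3 -0.0558 0.0779 0.0144
0.4 0.0 0.0 60.6 -0.1116 0.1558 0.0289
0.6 0.1 0.0 90.9 -0.1674 0.2337 0.0433
0.8 0.1 0.0 121.2 -0.2232 0.3115 0.0578
1 0.1 0.0 151.5 -0.2790 0.3894 0.0722
```

Emit:
{"method": "carry_out", "body": {
  "increments": "0 0 10 -0.02 0.026 0.004 0.087; 0 0 20 -0.04 0.055 0.008 0.087; 0 0 30 -0.06 0.083 0.014 0.087; 0 0 40 -0.08 0.11 0.018 0.087; 0 0 50 -0.1 0.138 0.024 0.087",
  "squeeze": 25
}}

```text
time: 0.72
ee_pos: [0.2654, 0.4724, 0.1977]
eef_rot: [0.976, 0.218, -0.0, 0.001]
ft_force: [0.8, 0.3, -1.4]
width: 0.087
```

```bash
cat > tg.py <<'E'
from plan import *
az=np.radians(194); Rg=frame([0,0,-1],[-np.sin(az),np.cos(az),0])
s=r.read_state(); print(s["time"],np.round(s["joint_positions"],2),np.round(s["ee_pos"],4),np.round(s["ft_force"],2),round(s["width"],4))
E
python3 - <<'E'
from tg import *
rel([.4635,.2372,.15],Rg)
E
```

```text
0.725 [-1.24  0.16  0.11  1.72 -0.02  1.26 -0.69] [0.2654 0.4724 0.1977] [ 0.77  0.31 -1.35] 0.087
1 0.1 -0.0 101.2 0.0792 0.2972 0.0479
```

Emit:
{"method": "carry_out", "body": {
  "increments": "0 0 10 0.008 0.03 0.005 0.087; 0 0 20 0.016 0.06 0.01 0.087; 0 0 30 0.024 0.09 0.015 0.087; 0 0 40 0.032 0.12 0.02 0.087; 0 0 50 0.04 0.15 0.024 0.087"
}}

```text
time: 1.35
ee_pos: [0.3658, 0.3526, 0.1733]
eef_rot: [0.976, -0.218, -0.0, 0.001]
ft_force: [0.4, -0.2, 0.5]
width: 0.0869
```

```bash
python3 - <<'E'
from tg import *
rel([.4635,.2372,.13],Rg)
E
```

```text
1.35 [-1.12  0.11  0.28  1.84 -0.03  1.2  -1.27] [0.3658 0.3526 0.1733] [ 0.36 -0.21  0.46] 0.0869
1 0.1 -0.1 50.9 0.1375 0.0629 0.0434
```

Emit:
{"method": "carry_out", "body": {
  "increments": "0 0 10 0.027 0.012 0.008 0.087; 0 0 20 0.055 0.025 0.016 0.087; 0 0 30 0.083 0.038 0.024 0.087; 0 0 40 0.11 0.05 0.034 0.087; 0 0 50.9 0.1375 0.063 0.0434 0.087"
}}

```text
time: 1.98
ee_pos: [0.4638, 0.2363, 0.1295]
eef_rot: [0.787, -0.617, 0.0, 0.001]
ft_force: [-0.1, 0.2, 0.2]
width: 0.0871
```

```bash
python3 - <<'E'
from tg import *
rel([.4635,.2372,.06],Rg)
rel([.4635,.2372,.013],Rg)
p,d=snap("side",1); p2,d2=snap("top",1)
crop(p,170,120,110,100,6,"s1.png"); crop(p2,180,170,100,90,6,"t1.png")
E
```

```text
1.975 [-0.98  0.18  0.47  1.87 -0.09  1.11 -1.81] [0.4638 0.2363 0.1295] [-0.08  0.24  0.25] 0.0871
1 0.1 -0.1 -0.2 -0.0011 -0.0001 0.0695
1 0.1 -0.1 -0.2 -0.0012 -0.0001 0.1165
```

View pics/s1.png

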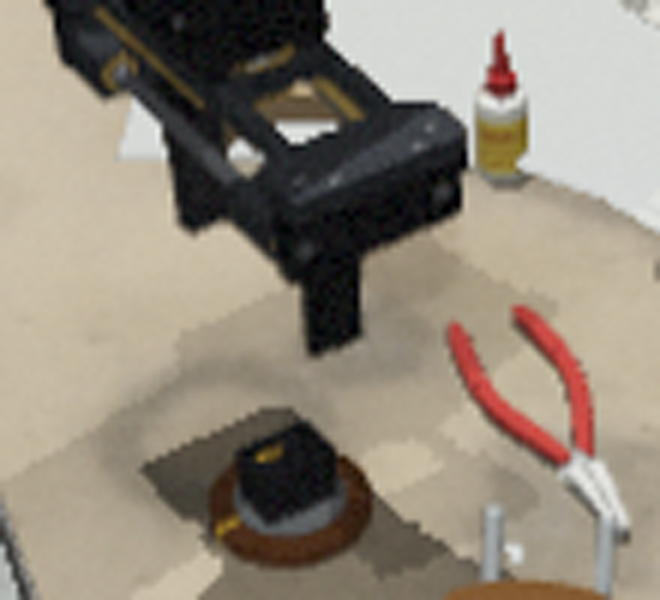

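View pics/t1.png

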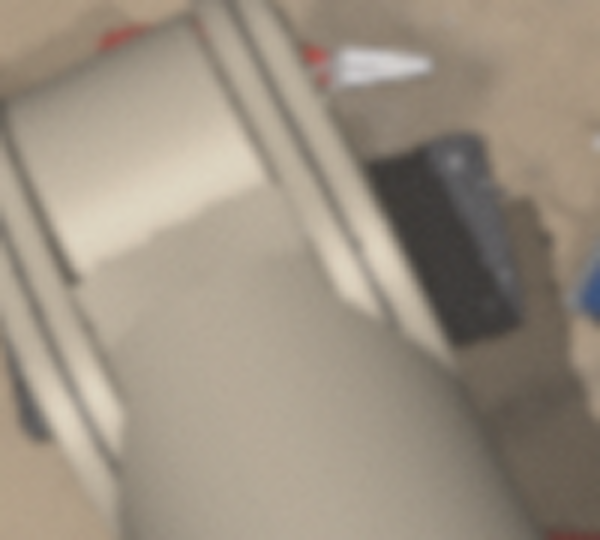

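```bash
python3 - <<'E'
from tg import *
p=np.array(s["ee_pos"]);R_=Ro.from_quat(s["eef_rot"]).as_matrix()
for d in(.0435,.0585):
  for w in(-.0095,.0095):
    u=proj("side",p+R_@[d,w,0])[0]; print(d,w,((u+.5-[170,120])*6).round(0))
E
```

```text
2.075 [-0.98  0.18  0.47  1.87 -0.09  1.11 -1.81] [0.4647 0.2335 0.129 ] [-0.34  1.23 -1.19] 0.0872
0.0435 -0.0095 [351. 328.]
0.0435 0.0095 [309. 346.]
0.0585 -0.0095 [372. 348.]
0.0585 0.0095 [330. 367.]
```

Emit:
{"method": "carry_out", "body": {
  "increments": "0 0 0 -0.003 0 0.015 0.087; 0 0 0 -0.003 0 0.03 0.087; 0 0 0 -0.003 0 0.045 0.087; 0 0 0 -0.003 0 0.06 0.087; 0 0 0 -0.003 0 0.07 0.087"
}}

```text
time: 2.7
ee_pos: [0.4635, 0.2361, 0.0578]
eef_rot: [0.786, -0.618, 0.001, 0.003]
ft_force: [-0.2, 0.3, -0.7]
width: 0.087
```

```bash
python3 - <<'E'
from tg import *
rel([.4635,.2375,.013],Rg)
p,d=snap("side",2)
crop(p,170,120,110,100,6,"s2.png")
from tg import *
s=r.read_state();print(s["ee_pos"])
E
```

```text
2.7 [-0.96  0.28  0.45  1.94 -0.14  0.96 -1.77] [0.4635 0.2361 0.0578] [-0.16  0.34 -0.74] 0.087
1 0.2 -0.2 -0.4 -0.0016 -0.0005 0.0447
[0.46305368 0.23575038 0.0568861 ]
```

View pics/s2.png

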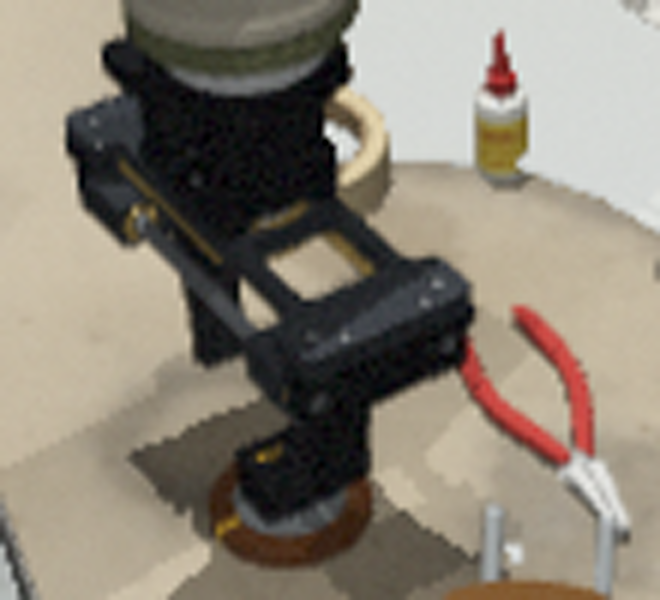

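Emit:
{"method": "carry_out", "body": {
  "increments": "0 0 0 -0.002 0 0.01 0.087; 0 0 0 -0.002 0 0.02 0.087; 0 0 0 -0.002 0 0.03 0.087; 0 0 0 -0.002 0 0.038 0.087; 0 0 0 -0.002 0 0.0425 0.087"
}}

```text
time: 3.38
ee_pos: [0.4623, 0.2373, 0.0138]
eef_rot: [0.786, -0.618, 0.0, 0.003]
ft_force: [0.6, 0.0, 0.1]
width: 0.0873
```

Emit:
{"method": "carry_out", "body": {
  "increments": "0 0 0 0 0 0 0.06; 0 0 0 0 0 0 0.035; 0 0 0 0 0 0 0.015; 0 0 0 0 0 0 0.01; 0 0 0 0 0 0 0.01",
  "squeeze": 30
}}

```text
time: 4.0
ee_pos: [0.4624, 0.2373, 0.0139]
eef_rot: [0.786, -0.618, 0.0, 0.003]
ft_force: [-0.4, -0.6, 0.2]
width: 0.0451
```

```bash
python3 - <<'E'
from tg import *
p,d=snap("side",3)
crop(p,170,120,110,100,6,"s3.png")
E
```

```text
4.0 [-0.94  0.35  0.43  1.96 -0.19  0.87 -1.74] [0.4624 0.2373 0.0139] [-0.4  -0.63  0.16] 0.0451
```

View pics/s3.png

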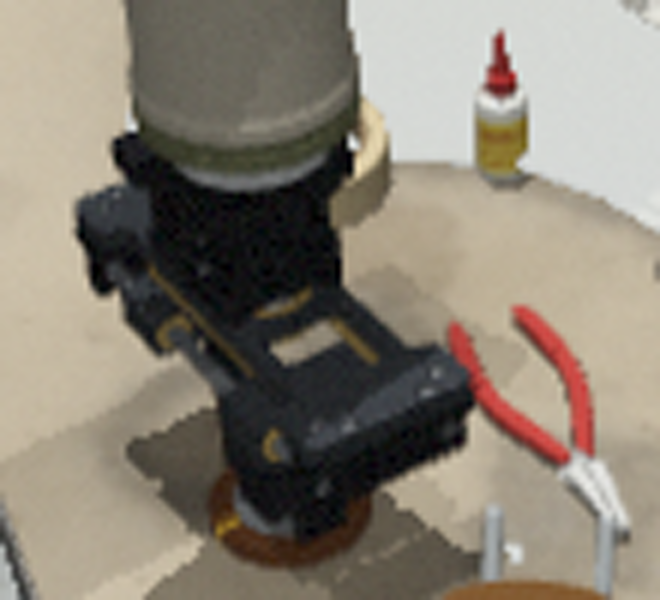

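Emit:
{"method": "carry_out", "body": {
  "increments": "0 0 0 0 0 0 0.01; 0 0 0 0 0 0 0.01; 0 0 0 0 0 0 0.01; 0 0 0 0 0 0 0.01; 0 0 0 0 0 0 0.01"
}}

```text
time: 4.68
ee_pos: [0.4623, 0.2374, 0.0139]
eef_rot: [0.786, -0.618, 0.0, 0.003]
ft_force: [-0.4, 0.1, 0.7]
width: 0.024
```

Emit:
{"method": "carry_out", "body": {
  "increments": "0 0 0 0 0 -0.002 0.01; 0 0 0 0 0 -0.008 0.01; 0 0 0 0 0 -0.02 0.01; 0 0 0 0 0 -0.035 0.01; 0 0 0 0 0 -0.05 0.01"
}}

```text
time: 5.3
ee_pos: [0.4628, 0.2378, 0.0654]
eef_rot: [0.786, -0.618, 0.001, 0.003]
ft_force: [0.3, -0.1, -0.8]
width: 0.024
```

```bash
python3 - <<'E'
from tg import *
p,d=snap("side",4)
crop(p,170,120,110,100,6,"s4.png")
E
```

```text
5.3 [-0.96  0.27  0.45  1.93 -0.14  0.98 -1.78] [0.4628 0.2378 0.0654] [ 0.31 -0.11 -0.83] 0.024
```

View pics/s4.png

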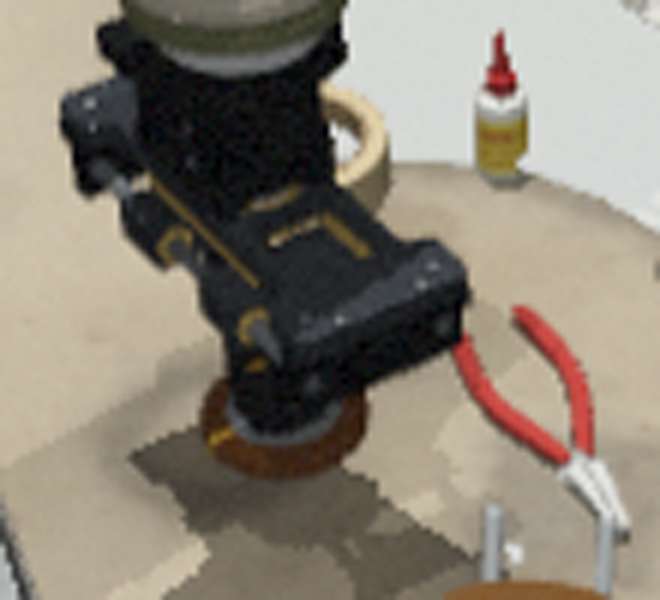

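```bash
cat >> tg.py <<'E'
ly=Rm@[-np.sin(PHI),np.cos(PHI),0]; Rp=frame(-Rm[:,2],ly); zm=Rm[:,2]
def hov(h,dx=0,dy=0): return o+Rm@[dx,dy,h]
E
python3 - <<'E'
from tg import *
print(hov(.12),Rp.round(3))
rel([.4628,.2378,.17],Rg)
rel(hov(.13),Rp)
rel(hov(.13),Rp,(.25,.5,.75))
E
```

```text
5.35 [-0.96  0.27  0.45  1.93 -0.14  0.98 -1.78] [0.4638 0.2384 0.0672] [ 1.45  0.31 -0.58] 0.0238
[0.51829143 0.07303012 0.1935702 ] [[ 0.685 -0.698 -0.209]
 [-0.716 -0.592 -0.371]
 [ 0.135  0.404 -0.905]]
1 0.1 -0.2 -0.4 0.0007 0.0012 -0.1028
1 -21.3 13.6 -28.1 0.1709 -0.0168 -0.1349
0.25 -5.3 3.4 -7.0 0.0427 -0.0042 -0.0337
0.5 -10.6 6.8 -14.0 0.0854 -0.0084 -0.0675
0.75 -16.0 10.2 -21.0 0.1282 -0.0126 -0.1012
```

Emit:
{"method": "carry_out", "body": {
  "increments": "0 0 0 0 0 -0.04 0.01; 0 0 0 0 0 -0.08 0.01; -4 2.5 -5 0.025 -0.003 -0.11 0.01; -8 5 -10 0.055 -0.006 -0.125 0.01; -12 7.7 -16 0.09 -0.009 -0.135 0.01"
}}

```text
time: 5.98
ee_pos: [0.4944, 0.1531, 0.204]
eef_rot: [0.859, -0.497, -0.011, 0.125]
ft_force: [0.4, 0.6, -2.3]
width: 0.0238
```

```bash
python3 - <<'E'
from tg import *
rel(hov(.13),Rp)
E
```

```text
5.975 [-0.89  0.29  0.51  1.63 -0.    1.48 -1.43] [0.4944 0.1531 0.204 ] [ 0.4   0.61 -2.27] 0.0238
1 -9.3 5.8 -11.9 0.0784 0.0138 0.0131
```

Emit:
{"method": "carry_out", "body": {
  "increments": "-2.3 1.4 -3 0.02 0.003 0.003 0.01; -4.6 2.9 -6 0.04 0.007 0.006 0.01; -7 4.4 -9 0.06 0.01 0.01 0.01; -9.3 5.8 -11.9 0.0784 0.0138 0.0131 0.01; -9.3 5.8 -11.9 0.0784 0.0138 0.0131 0.01"
}}

```text
time: 6.6
ee_pos: [0.5205, 0.0762, 0.2025]
eef_rot: [0.892, -0.397, -0.021, 0.218]
ft_force: [0.1, -0.4, -1.7]
width: 0.0236
```

```bash
python3 - <<'E'
from tg import *
rel(hov(.13),Rp)
p,d=snap("side",5); p2,d2=snap("top",5)
crop(p,200,140,110,100,6,"s5.png"); crop(p2,240,150,120,90,6,"t5.png")
E
```

```text
6.6 [-0.8   0.4   0.52  1.55  0.11  1.57 -1.15] [0.5205 0.0762 0.2025] [ 0.07 -0.41 -1.69] 0.0236
1 0.1 0.0 -0.1 -0.0005 -0.0002 -0.0003
```

View pics/s5.png

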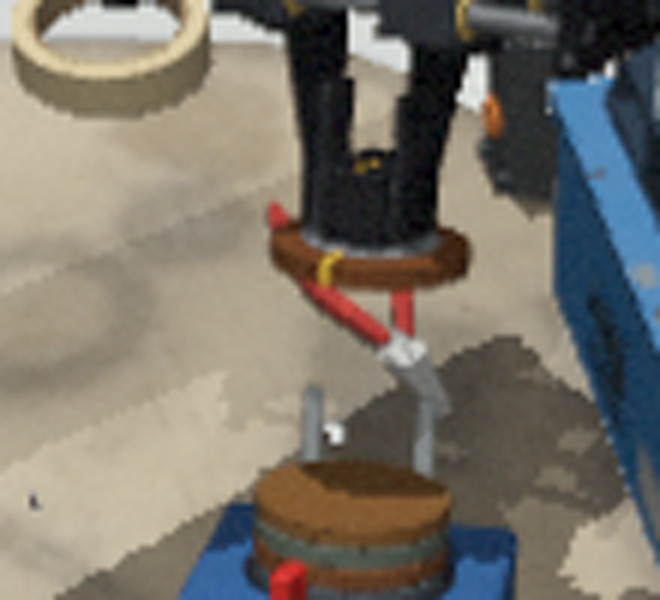

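View pics/t5.png

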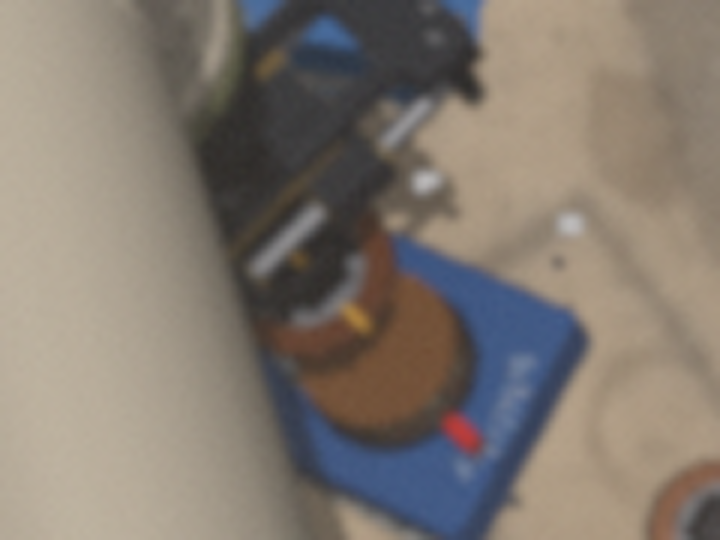

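```bash
cat > ov.py <<'E'
from tg import *
def lensW(pts,off=(0,0),pos=None,dz=.0139):
    R_=Ro.from_quat(s["eef_rot"]).as_matrix(); p=np.array(s["ee_pos"]) if pos is None else pos
    RL=np.c_[R_[:,1],R_[:,0],-R_[:,2]]
    return p+R_[:,2]*dz+ (np.asarray(pts)+[off[0],off[1],0])@RL.T
t=np.linspace(0,2*np.pi,60)
circ=lambda rr,z: np.c_[rr*np.cos(t),rr*np.sin(t),0*t+z]
def draw(n,i,x0,y0,w,h,sc,name,off=(0,0),pile=.030):
    p,_=load(n,i); c=cv2.resize(p[y0:y0+h,x0:x0+w],None,fx=sc,fy=sc,interpolation=cv2.INTER_CUBIC)
    def pl(W,col,cl=False):
        u=((proj(n,W)+.5-[x0,y0])*sc).round().astype(np.int32); cv2.polylines(c,[u],cl,col,1)
    pl(lensW(circ(.035,.009),off),(0,255,0)); pl(lensW(circ(.035,0),off),(0,255,0)); pl(lensW([(0,0,.009),(.035,0,.009)],off),(255,255,0))
    pl(o+circ(.035,pile)@Rm.T,(255,0,255))
    for y in(-.021,.021): pl(o+np.array([(-.036,y,0),(-.036,y,.056)])@Rm.T,(0,0,255))
    pl(o+np.array([(.062,.056,0),(.062,-.056,0),(-.062,-.056,0),(-.062,.056,0)])@Rm.T,(0,255,255),True)
    a=PHI; pl(o+np.array([(.041*np.cos(a),.041*np.sin(a),.018),(.055*np.cos(a),.055*np.sin(a),.018)])@Rm.T,(255,255,255))
    cv2.imwrite("pics/"+name,c)
if __name__=="__main__":
    draw("side",5,215,170,85,85,7,"o_s5.png"); draw("top",5,265,170,90,75,8,"o_t5.png")
E
python3 ov.py
```

```text
6.7 [-0.8   0.4   0.52  1.55  0.1   1.57 -1.15] [0.5203 0.0774 0.2028] [-0.56  0.45 -2.08] 0.0237
```

View pics/o_s5.png

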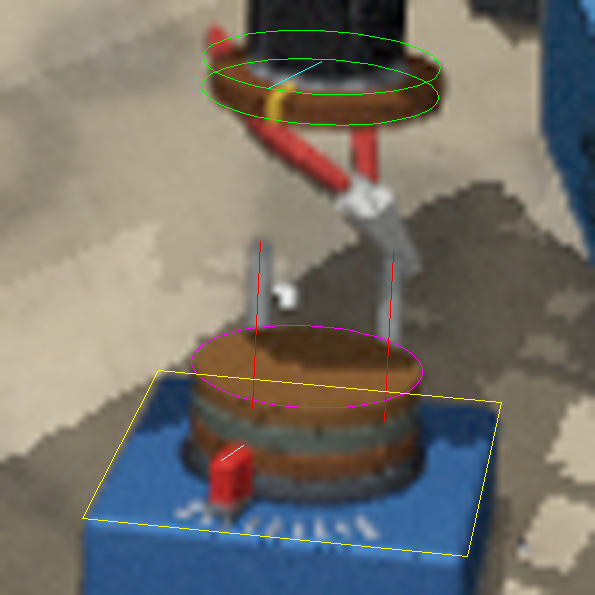

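View pics/o_t5.png

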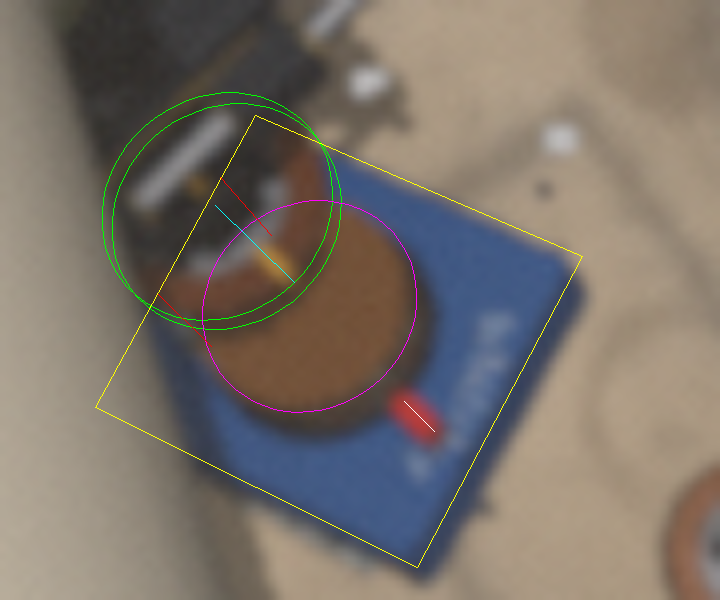

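```bash
python3 - <<'E'
from tg import *
rel(hov(.072,.0015,-.001),Rp)
E
```

```text
6.7 [-0.8   0.4   0.52  1.55  0.1   1.57 -1.15] [0.5203 0.0774 0.2028] [-0.56  0.45 -2.08] 0.0237
1 -0.1 0.1 -0.0 0.0001 0.0021 0.0584
```

Emit:
{"method": "carry_out", "body": {
  "increments": "0 0 0 0 0.001 0.014 0.01; 0 0 0 0 0.002 0.028 0.01; 0 0 0 0 0.002 0.042 0.01; 0 0 0 0 0.002 0.053 0.01; 0 0 0 0 0.002 0.058 0.01"
}}

```text
time: 7.32
ee_pos: [0.5064, 0.0544, 0.1503]
eef_rot: [0.892, -0.397, -0.021, 0.217]
ft_force: [-0.1, -0.3, -2.1]
width: 0.0237
```

```bash
python3 - <<'E'
from ov import *
print("TCP in mag",((np.array(s["ee_pos"])-o)@Rm).round(4))
snap("side",6); snap("top",6)
draw("side",6,220,175,75,75,8,"o_s6.png"); draw("top",6,265,170,90,75,8,"o_t6.png")
p,_=load("side",6); crop(p,220,175,75,75,8,"s6.png")
E
```

```text
7.325 [-0.79  0.4   0.51  1.66  0.11  1.45 -1.15] [0.5064 0.0544 0.1503] [-0.09 -0.25 -2.09] 0.0237
TCP in mag [ 0.0016 -0.0012  0.0715]
```

View pics/o_s6.png

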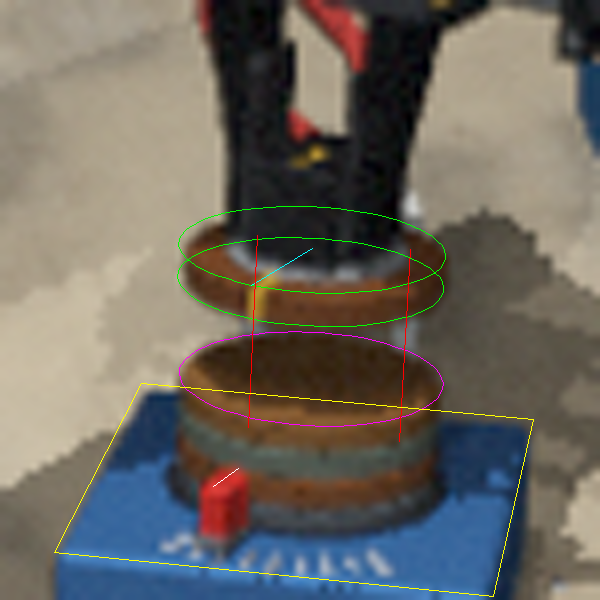

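View pics/s6.png

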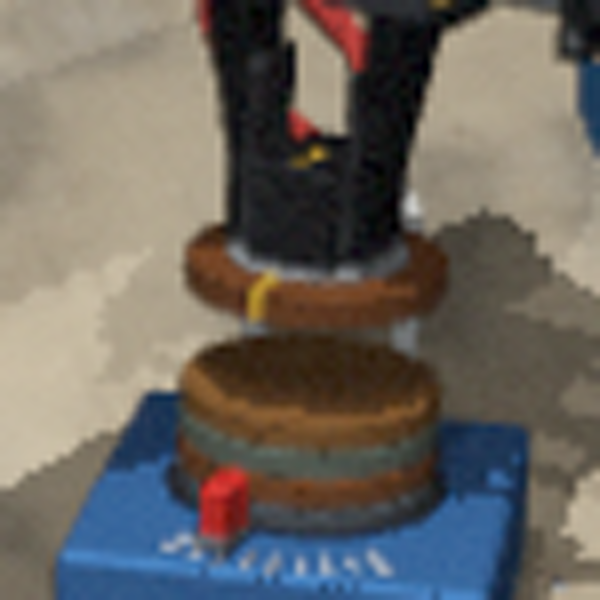

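View pics/o_t6.png

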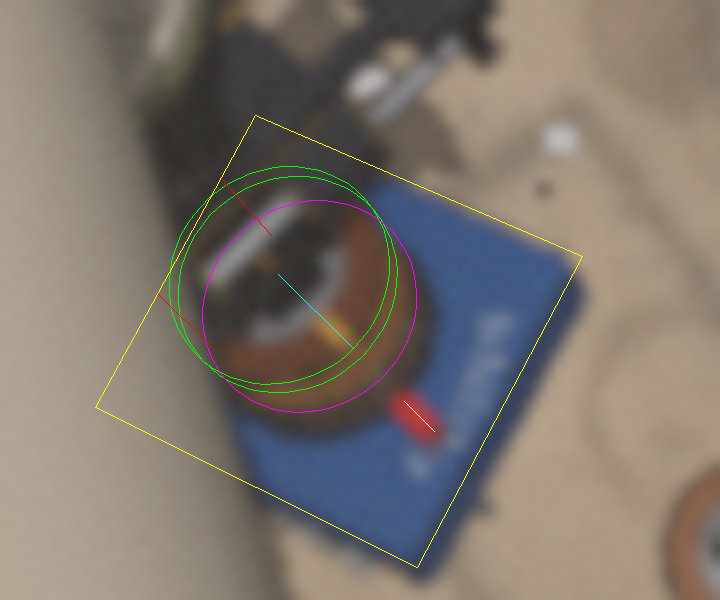

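Emit:
{"method": "carry_out", "body": {
  "increments": "0 0 0 0 0 0.005 0.01; 0 0 0 0 0 0.01 0.01; 0 0 0 0 0 0.014 0.01; 0 0 0 0 0 0.017 0.01; 0 0 0 0 0 0.019 0.01"
}}

```text
time: 8.05
ee_pos: [0.5026, 0.0475, 0.1334]
eef_rot: [0.892, -0.397, -0.021, 0.217]
ft_force: [-0.2, 0.4, -1.3]
width: 0.0238
```

```bash
cat > st.py <<'E'
from tg import *
print("TCP in mag",((np.array(s["ee_pos"])-o)@Rm).round(4),"F along mag z",(np.array(s["ft_force"])@zm).round(2),"F mag",(np.array(s["ft_force"])@Rm).round(2))
rel(hov(((np.array(s["ee_pos"])-o)@zm),.0015,-.001),Rp)
E
python3 st.py
```

```text
8.05 [-0.79  0.41  0.51  1.69  0.11  1.41 -1.15] [0.5026 0.0475 0.1334] [-0.24  0.38 -1.3 ] 0.0238
TCP in mag [ 0.0015 -0.0011  0.0528] F along mag z -1.08 F mag [-0.75 -0.4  -1.08]
1 -0.0 0.1 -0.0 0.0001 -0.0000 -0.0000
```

Now slow steps of 1 mm per row.

Emit:
{"method": "carry_out", "body": {
  "increments": "0 0 0 0 0 0.001 0.01; 0 0 0 0 0 0.002 0.01; 0 0 0 0 0 0.003 0.01; 0 0 0 0 0 0.004 0.01; 0 0 0 0 0 0.005 0.01"
}}

```text
time: 8.68
ee_pos: [0.5015, 0.0456, 0.1288]
eef_rot: [0.892, -0.397, -0.021, 0.217]
ft_force: [0.0, -0.2, -1.6]
width: 0.024
```

```bash
python3 st.py
```

```text
8.675 [-0.78  0.41  0.51  1.7   0.11  1.4  -1.15] [0.5015 0.0456 0.1288] [ 0.02 -0.18 -1.58] 0.024
TCP in mag [ 0.0015 -0.0011  0.0477] F along mag z -1.49 F mag [-0.54  0.11 -1.49]
1 -0.0 0.1 -0.0 0.0001 -0.0001 -0.0000
```

Emit:
{"method": "carry_out", "body": {
  "increments": "0 0 0 0 0 0.0005 0.01; 0 0 0 0 0 0.001 0.01; 0 0 0 0 0 0.0015 0.01; 0 0 0 0 0 0.002 0.01; 0 0 0 0 0 0.0025 0.01"
}}

```text
time: 9.3
ee_pos: [0.501, 0.0447, 0.1266]
eef_rot: [0.892, -0.397, -0.021, 0.217]
ft_force: [0.3, 0.3, -0.5]
width: 0.0239
```

```bash
python3 st.py
```

```text
9.3 [-0.78  0.41  0.51  1.7   0.11  1.39 -1.15] [0.501  0.0447 0.1266] [ 0.33  0.29 -0.48] 0.0239
TCP in mag [ 0.0015 -0.0011  0.0452] F along mag z -0.26 F mag [-0.58  0.15 -0.26]
1 -0.0 0.1 -0.0 0.0001 -0.0000 -0.0000
```

Emit:
{"method": "carry_out", "body": {
  "increments": "0 0 0 0 0 0.0005 0.01; 0 0 0 0 0 0.001 0.01; 0 0 0 0 0 0.0015 0.01; 0 0 0 0 0 0.002 0.01; 0 0 0 0 0 0.002 0.01"
}}

```text
time: 9.93
ee_pos: [0.5007, 0.0441, 0.1249]
eef_rot: [0.892, -0.397, -0.021, 0.217]
ft_force: [-0.2, 1.9, 3.8]
width: 0.0239
```

```bash
python3 st.py
```

```text
9.925 [-0.78  0.41  0.51  1.71  0.11  1.39 -1.15] [0.5007 0.0441 0.1249] [-0.19  1.85  3.79] 0.0239
TCP in mag [ 0.0014 -0.0011  0.0435] F along mag z 4.08 F mag [ 0.24 -1.07  4.08]
1 -0.0 0.1 -0.0 0.0001 0.0001 -0.0000
```

Emit:
{"method": "carry_out", "body": {
  "increments": "0 0 0 0 0 0.0005 0.01; 0 0 0 0 0 0.0005 0.01; 0 0 0 0 0 0.0005 0.01; 0 0 0 0 0 0.0005 0.01; 0 0 0 0 0 0.0005 0.01"
}}

```text
time: 10.55
ee_pos: [0.5006, 0.0439, 0.1245]
eef_rot: [0.892, -0.397, -0.021, 0.217]
ft_force: [-0.6, 1.6, 4.9]
width: 0.0239
```

```bash
python3 st.py;python3 - <<'E'
from ov import *
snap("side",7); snap("top",7)
draw("top",7,265,170,90,75,8,"o_t7.png",pile=.0305)
p,_=load("side",7); crop(p,220,175,75,75,8,"s7.png")
E
```

```text
10.55 [-0.78  0.41  0.51  1.71  0.11  1.39 -1.15] [0.5006 0.0439 0.1245] [-0.61  1.64  4.94] 0.0239
TCP in mag [ 0.0014 -0.0011  0.043 ] F along mag z 4.95 F mag [ 1.08 -1.34  4.95]
1 -0.0 0.1 -0.0 0.0002 0.0001 -0.0000
10.55 [-0.78  0.41  0.51  1.71  0.11  1.39 -1.15] [0.5006 0.0439 0.1245] [-0.61  1.64  4.94] 0.0239
```

View pics/s7.png

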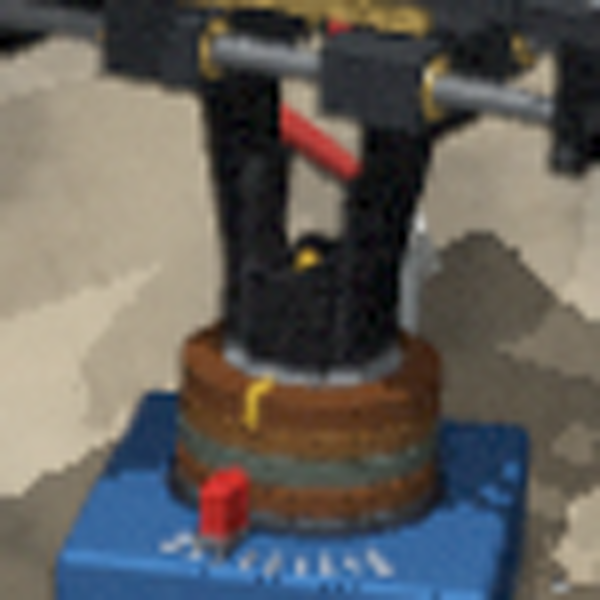

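View pics/o_t7.png

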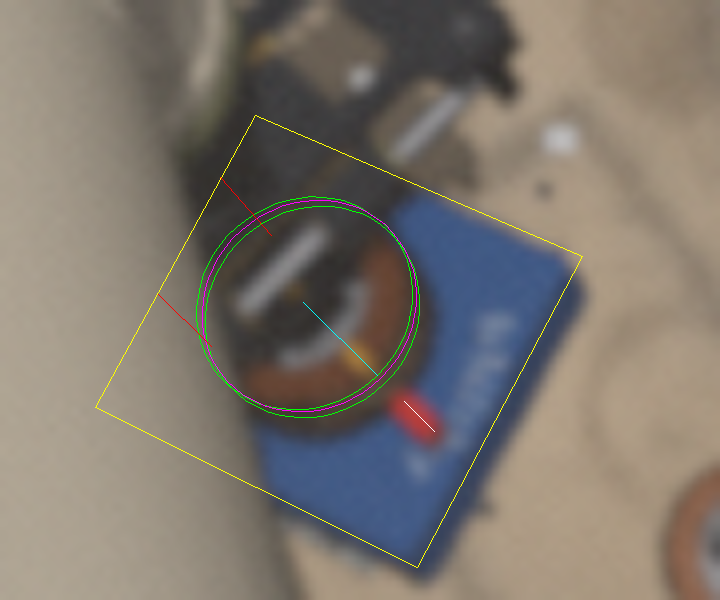

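```bash
python3 - <<'E'
from plan import *
def onmag(n,uv,h):
    c,D=ray(n,uv); z=Rm[:,2]; k=((o+z*h-c)@z)/(D@z); return (c+D*k[:,None]-o)@Rm
for n in("side","top"):
    p,d=load(n,7);hsv=cv2.cvtColor(p,cv2.COLOR_BGR2HSV).astype(int);H,S,V=[hsv[...,i] for i in range(3)]
    m=(H>14)&(H<32)&(S>120)&(V>110); x0,x1,y0,y1=(245,262,215,232) if n=="side" else (303,317,208,220)
    q=[(u,v) for v,u in np.argwhere(m) if x0<=u<x1 and y0<=v<y1]
    L=onmag(n,q,.0385)
    for a,b in zip(q,L): print(n,a,(b*1000).round(1)[:2],np.degrees(np.arctan2(b[1],b[0])).round(1),V[a[1],a[0]])
E
```

```text
side (np.int64(251), np.int64(222)) [ 28.5 -11.8] -22.5 131
side (np.int64(252), np.int64(222)) [28.  -9.8] -19.3 157
side (np.int64(253), np.int64(222)) [27.5 -7.8] -15.9 181
side (np.int64(251), np.int64(223)) [ 34.2 -11. ] -17.7 183
side (np.int64(252), np.int64(223)) [33.7 -9. ] -14.9 212
side (np.int64(253), np.int64(223)) [33.2 -7. ] -11.9 177
side (np.int64(250), np.int64(224)) [ 40.4 -12.1] -16.7 126
side (np.int64(251), np.int64(224)) [ 39.9 -10.1] -14.2 202
side (np.int64(252), np.int64(224)) [39.4 -8.1] -11.7 148
side (np.int64(250), np.int64(225)) [ 46.  -11.2] -13.7 121
side (np.int64(251), np.int64(225)) [45.5 -9.3] -11.5 190
side (np.int64(252), np.int64(225)) [44.9 -7.3] -9.2 115
side (np.int64(250), np.int64(226)) [ 51.5 -10.4] -11.4 126
side (np.int64(251), np.int64(226)) [51.  -8.4] -9.4 185
side (np.int64(252), np.int64(226)) [50.5 -6.5] -7.3 116
side (np.int64(250), np.int64(227)) [56.9 -9.5] -9.5 138
side (np.int64(251), np.int64(227)) [56.4 -7.6] -7.7 168
side (np.int64(252), np.int64(227)) [55.9 -5.6] -5.8 112
side (np.int64(251), np.int64(228)) [61.8 -6.8] -6
[... 341 characters left out ...]
 111
top (np.int64(309), np.int64(213)) [24.5 -7.4] -16.8 143
top (np.int64(310), np.int64(213)) [26.8 -6.4] -13.3 128
top (np.int64(308), np.int64(214)) [ 23.4 -10.7] -24.6 143
top (np.int64(309), np.int64(214)) [25.7 -9.7] -20.6 157
top (np.int64(310), np.int64(214)) [28.  -8.6] -17.1 144
top (np.int64(311), np.int64(214)) [30.4 -7.6] -14.0 119
top (np.int64(308), np.int64(215)) [ 24.6 -13. ] -27.8 127
top (np.int64(309), np.int64(215)) [ 27.  -11.9] -23.9 147
top (np.int64(310), np.int64(215)) [ 29.3 -10.9] -20.4 144
top (np.int64(311), np.int64(215)) [31.6 -9.8] -17.3 125
top (np.int64(310), np.int64(216)) [ 30.5 -13.1] -23.3 125
top (np.int64(311), np.int64(216)) [ 32.9 -12.1] -20.2 115
```

Emit:
{"method": "carry_out", "body": {
  "increments": "0 0 0 0 0 -0.0007 0.01; 0 0 0 0 0 -0.0007 0.03; 0 0 0 0 0 -0.0007 0.04; 0 0 0 0 0 -0.0007 0.05; 0 0 0 0 0 -0.0007 0.055"
}}

```text
time: 11.28
ee_pos: [0.5007, 0.0441, 0.125]
eef_rot: [0.892, -0.397, -0.021, 0.217]
ft_force: [-0.1, -0.3, 0.3]
width: 0.0505
```

```bash
python3 st.py;python3 - <<'E'
from ov import *
p,_=snap("side",8); crop(p,220,175,75,75,8,"s8.png")
E
```

```text
11.275 [-0.78  0.41  0.51  1.71  0.11  1.39 -1.15] [0.5007 0.0441 0.125 ] [-0.07 -0.33  0.3 ] 0.0505
TCP in mag [ 0.0014 -0.0011  0.0436] F along mag z 0.13 F mag [0.41 0.1  0.13]
1 -0.0 0.1 -0.0 0.0001 0.0001 -0.0000
11.275 [-0.78  0.41  0.51  1.71  0.11  1.39 -1.15] [0.5007 0.0441 0.125 ] [-0.07 -0.33  0.3 ] 0.0505
```

View pics/s8.png

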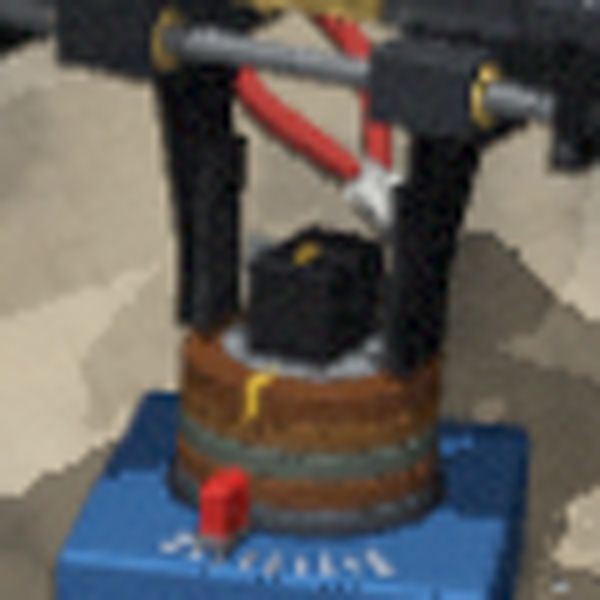

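The lens lies on the pile and the fingers are clear of the block, so I'll draw straight back.

Emit:
{"method": "carry_out", "body": {
  "increments": "0 0 0 0 0 -0.01 0.055; 0 0 0 0 0 -0.025 0.055; 0 0 0 0 0 -0.05 0.055; 0 0 0 0 0 -0.08 0.055; 0 0 0 0 0 -0.11 0.055"
}}

```text
time: 11.95
ee_pos: [0.5242, 0.0856, 0.2265]
eef_rot: [0.892, -0.396, -0.021, 0.216]
ft_force: [0.3, 0.7, -0.7]
width: 0.0547
```

Emit:
{"method": "carry_out", "body": {
  "increments": "0 0 0 -0.03 0 -0.01 0.055; 0 0 0 -0.06 0 -0.02 0.055; 0 0 0 -0.09 0 -0.03 0.055; 0 0 0 -0.12 0 -0.04 0.055; 0 0 0 -0.14 0 -0.04 0.055"
}}

```text
time: 12.58
ee_pos: [0.4362, 0.2025, 0.2449]
eef_rot: [0.892, -0.396, -0.02, 0.215]
ft_force: [-0.7, -0.1, 0.2]
width: 0.0551
```

```bash
python3 - <<'E'
from ov import *
p,d=snap("side",9); p2,d2=snap("top",9)
crop(p,220,175,75,75,8,"s9.png"); crop(p2,265,170,90,75,8,"t9.png")
for n,dd in(("side",d),("top",d2)):
    L=(cloud(n,dd)-o)@Rm
    k=(np.hypot(L[...,0],L[...,1])<.035)&(L[...,2]>.062); q=L[k]
    kk=abs(q[:,2]-np.median(q[:,2]))<.004;q=q[kk]; bc,bs,ba=cv2.minAreaRect((q[:,:2]*1000).astype(np.float32)); print(n,np.median(q[:,2]),np.array(bc).round(1),np.array(bs).round(1),ba,len(q))
    A=np.c_[q[:,:2],np.ones(len(q))]; print("slopes",np.linalg.lstsq(A,q[:,2],rcond=None)[0])
E
```

```text
12.575 [-1.01  0.31  0.44  1.55  0.07  1.7  -1.4 ] [0.4362 0.2025 0.2449] [-0.69 -0.08  0.19] 0.0551
side 0.06506469548813867 [0.9 0.6] [24.3 38.4] 69.84846496582031 85
slopes [-0.03274219 -0.02017348  0.06497304]
top 0.06905994945000991 [-1.3 -2.1] [22.7 35.7] 71.01615142822266 135
slopes [-0.00239163  0.04371247  0.06897015]
```

View pics/s9.png

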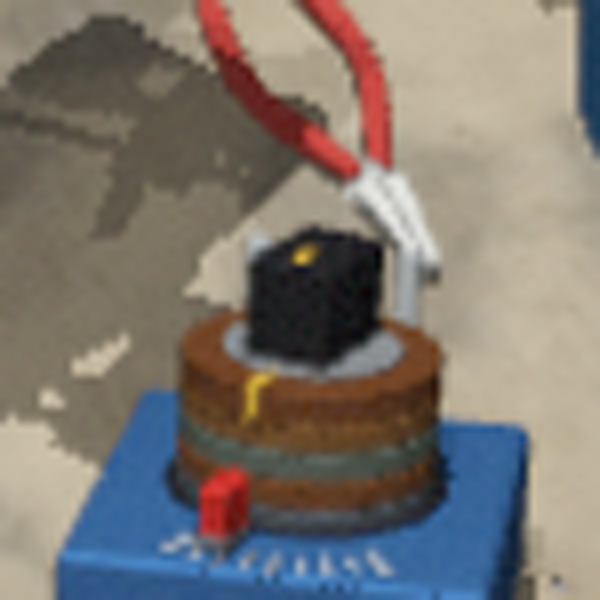

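View pics/t9.png

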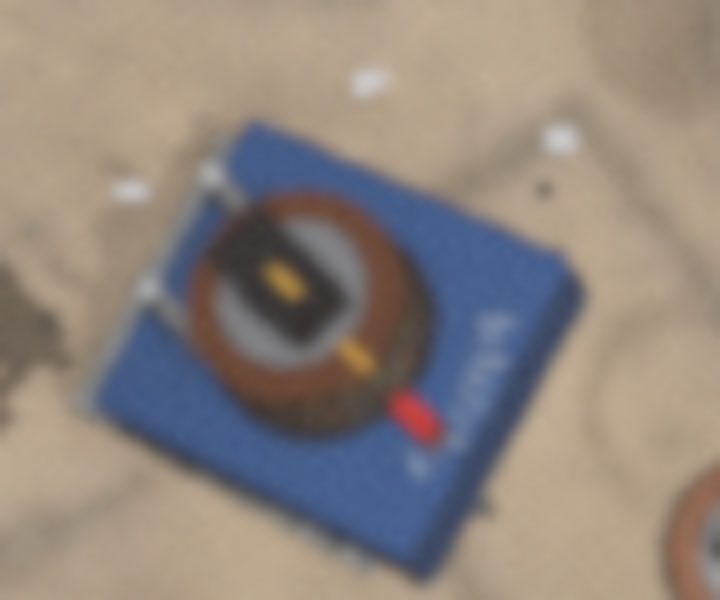

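```bash
python3 -c "
from bench import r
print(r.close_job()); print(r.read_state()['time'])"
```

```text
the job is handed in; nothing more can be done
None
the job is handed in; nothing more can be done
```

The lens is on top of the pile, and I handed the job in at about 12.7 s of the 38 s allowed; no verdict was reported.

**What I did:** I took the lens farther from the base (0.52 m, against 0.44 m for the look-alike), gripped its block, and tilted it square to the slope. I then lowered it in 0.5–1 mm steps until I felt the pile, with the force on the slope axis rising to about 5 N. The pile top is about 31 mm above the deck. I eased back slightly, opened the fingers and drew straight back along the slope axis.

**Last checks, taken after drawing back:**

| Check | Side camera | Top camera | Limit |
|---|---|---|---|
| Lens centre off the pile axis (along, across the slope) | (0.9, 0.6) mm | (-1.3, -2.1) mm | 7 mm |
| Lens line angle, from the block's edges | -20° | -19° | – |
| Pointer angle, measured at the start | -17.5° | -19.3° | – |

- **Line to pointer:** the lens line and the pointer agree within about 3°, against the 9° allowed.
- **Flatness:** the lens looks flat in both pictures. A plane fitted to the block's top gave about 2° of tilt from each camera, in different directions. I put that down to depth noise, since the limit is 4.5°.
- **Bystanders:** I saw no contact with the dispenser, tape roll, screwdriver or pliers, but I did not measure their positions again.

**Disagreements:**
- The two cameras differ by 2–6 mm in world y, so I used values between them.
- The task says the deck leans "towards the robot". I measured it leaning left and slightly away from the robot, and went by the measurement.

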